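# Clamp a mains adapter with the fold-out crank of a bench vise

### The arm

A 6-joint arm with a two-finger parallel gripper is mounted at the origin on a cart in front of the work surface, level with it; the furniture and walls round the work are solid. World frame = base frame: x ahead of the robot, y to its left, z up, the work surface at z = 0. Lengths are in m, angles in rad, forces in N, time in s.
With the tool pointing down it reaches from about 0.375 to 0.975 m from the base axis. Payload 3.8 kg.
Tool frame: the origin (TCP) lies midway between the tips of the shut fingers; the grasp point (between the pads) lies 19 mm behind it; z points along the fingers, y is the line along which they close (so a half turn about z gives the same grasp; the last joint's range is limited). The gripper opens to 85 mm and grips with 20 to 120 N. Pads are 22 mm wide; open, the fingers measure 114 mm over their backs; the gripper's body (76 mm by 85 mm) begins 54 mm behind the grasp point. The pads swing forward as they close: fully open they stand 13 mm farther back than shut.
Start: joints at [1.236, 0.264, 1.604, -0, 1.274, -0.037], TCP at [0.198, 0.645, 0.231] pointing down, gripper open.
Joint ranges: [-2.63, 2.63], [-0.94, 2.18], [0.31, 2.57], [-1.31, 4.45], [0, 2.66], [-2.55, 2.55]. Speed limits (rad/s): [2.57, 2.57, 3.14, 3.14, 3.14, 3.14].

### API

Orientations are given as a rotation vector (axis times angle).
In Python, from workcell import bot gives the robot as it stands.
- The arm moves only by the tool step_arm, never from a script. Its argument "motion" is a list of rows, each a list of 5 numbers: the finger opening in cm, from 0 to 8.54, then the shift along the tool's x, y, z in cm, then the turn about the tool's z in degrees. In form: [[claw, dx, dy, dz, twist], ...]. A call has 1 to 20 rows; each row is the pose to reach, as a shift and turn from the pose commanded when the call began, along the tool's axes at that moment; what a row does not reach only later rows make up. A row lasts 1/10 s, in which the tool goes at most 50 mm and 8.59 degrees, less where a joint would pass 70% of its speed; a pose out of reach is approached as far as the arm can. A call with a gripper value outside its range is refused whole. The fingers move at their own pace and stop on an object; "force" is the grip in N (left out, the last holds). Time passes only in rows, so rows that repeat a pose let the fingers close. It gives the time, the measured TCP pose, the force, the opening and the grip force at its end, in the units of the state.
- bot.read_state(): the state, without advancing time (a new reading comes with each control period).
- bot.read_camera(name): name is "scene" or "top"; returns (picture, depth): 480x640x3 uint8, red, green, blue; 480x640 float32, m along the optical axis (not along the pixel's ray), 0 where there is no reading.
- bot.calibration(name): a dict with "mtx" (3x3 intrinsics, pixels), "k1" (the pictures are not rectified: a ray, as slopes to the right and down, at radius r is drawn at 1 + k1 r^2 times it, then the intrinsics apply), "origin" and "orientation" of the camera in the world. Camera axes: x right, y up, looking along -z (the intrinsics and any distortion apply to the point x, -y, -z); pixel columns grow to the right and rows downward; lengths in m; the calibration is good to about 2 mm. A picture is of the moment at which its call begins. calibration takes no time and is no camera call.
- bot.finish_job(): hands the job in; it is judged then, once.
The state is a dict: "time": time; "q": joint angles; "joint_vel": joint speeds; "joint_torque": joint torques, N m; "tool_pos": TCP position; "tcp_rot": TCP orientation; "wrist_force": force on the tool from outside, world axes, zero at the start; "torque": the same for the moment, N m; "width": opening from 0.0 (shut) to 1.0 (fully open); "grip_force": force on a finger pad.
Only numpy, scipy, OpenCV 4.12 (cv2) and the standard library are available. Lean on these libraries where they do the work, as an engineer would, in place of code of your own. Each camera call takes 0.05 s, during which the arm holds its last target. There are 200 camera calls.

### The job

The black mains adapter lies loose between the two jaws of the bench vise. Swing the folded crank handle fully out of the handwheel until it latches and stays out, then crank the wheel clockwise (seen facing the wheel) until the jaws hold the adapter firmly, without crushing it. Let go, leaving the handle out, and do not disturb the glassware and tools round about.

Things in the scene. Friction and masses are not known exactly. Their poses are not given: they have to be found in the camera images.
- vise: Bench vise, fixed: grey base 215 x 210 mm with a sloping gear head and handwheel, and an aluminium bed 130 mm deep running from it along its -y. Origin: on the bench top under the wheel centre; x points away from the robot at yaw 0, z up. The wheel's axis leans 35 degrees from vertical towards the vise's -x: in the vise frame it is n = (-0.574, 0, 0.819), pointing out of the wheel's face.
- shelf_edge (a point): Middle of the lower front edge of an instrument shelf that stands on the vise over the wheel: 280 mm wide in y, 130 mm deep behind this edge, underside 352 mm above the bench. It bars a vertical tool over the hub and the upper part of the wheel; an approach along the wheel's axis is free.
- wheel_centre (a point): Centre of the handwheel, in the mid-plane of its rim, 125 mm above the vise's origin, fixed to the vise. Rim 144 mm across, of 12 mm bar, its middle 27 mm off the gear head's face. The point's z axis is n, its x axis points up the slope, its y axis is the vise's y.
- handle_grip (a point): Centre of the black ball grip, 30 mm across, that turns freely on the end of the folding handle (a 13 mm steel shank), 60 mm from its hinge; x axis along the handle away from the hinge. The hinge is 70 mm from the wheel's axis and 26 mm out of the rim's plane along n. Folded, the handle lies across the wheel from the rim past the hub, parallel to the rim; swung out it stands along n.
- crank_handle (a joint): Angle of the folding handle (rad): 0 folded, 1.57 square to the wheel, end stop 1.60. A spring draws it back (2 to 3 N at the grip). From 1.1 on it rides over a sprung catch (about 7 N in all); past 1.52 the catch snaps in, and it then stays at about 1.51 by itself. Below about 1.46 its foot stands between two ribs of the gear head and bars the wheel.
- crank_wheel (a joint): Angle of the handwheel (rad), growing clockwise seen facing the wheel. At angle q the handle's hinge lies in direction (-cos q, sin q, 0) of point wheel_centre: lowest at 0. Starts within 0.2 of 0; end of travel 8.0. Idle turning takes about 5 N at the handle. Each rad moves the moving jaw 8 mm. Friction keeps the wheel where it is left and holds about 40 N on the jaw.
- moving_jaw: Steel jaw, 110 mm wide, 40 mm high, driven by the wheel along the vise's -y towards the stop jaw. Origin: lower edge of its gripping face, mid-width, 22.5 mm above the bench. The face is a pad that yields up to 7 mm, 12 N for each mm, then is solid; so the crank gets heavier by about 1.4 N for each mm of squeeze.
- stop_jaw: The like fixed jaw at the far end of the bed, bolted there in various positions; its pad does not yield. Origin: lower edge of its gripping face (facing the vise's +y), mid-width.
- adapter: Black mains adapter, 46 x 76 mm (86 with its lead stub), 31 mm high, 0.2 to 0.4 kg, lying loose on the bed between the jaws with its 46 mm width across them (its x axis within 5 degrees of the vise's y). Origin: under its body, on the bed, 22 mm above the bench. The closing jaw slides it up to the stop jaw.
- vial: Capped vial, 27 x 59 mm, standing in front of the bed; leave it standing.
- crucible: White crucible, 40 x 30 mm, standing in front of the bed; leave it.
- weight: Brass weight with a knob, 28 x 35 mm, standing to the left of the wheel; leave it.
- screwdriver: Screwdriver, 197 mm long, lying on the bench to the right; leave it.
- beaker: Glass beaker, 70 x 92 mm, to the left; leave it.
- dish: Petri dish, 63 x 15 mm, to the left; leave it.
- flask: Stoppered conical flask, 66 x 111 mm, to the right; leave it.
Not all that is in view belongs to the job. Of the things like the adapter, leave any that is pink; of the rest the smaller one is meant.

How it is judged:
By the outcome, as a careful person would: the job done as asked, in the order asked, and still so for the second after the job is handed in, with the robot touching nothing.
It also fails if it takes over 64 s, if anything falls off the work surface, if the arm or the gripper's body presses on something with over 40 N, if the wrist force passes 120 N, or if a joint passes its speed limit or range.

## Working session

There is one attempt and no reset: what is moved stays moved. The work goes in short steps, Python scripts to look and compute and a tool call to move; the robot and the scene stay as the last step left them, time stands still between calls to the robot, and variables do not carry over. Pictures are saved under pics/ and viewed, at most 10 in all, crops included, and the job is handed in when it is done.

Besides the shell and the picture viewer there is one more tool, called after "Call:" by a JSON object that holds its "api" and its "payload", one argument or row to a line. step_arm: Moves the arm, as the interface text tells. Its arguments: {"type":"object","properties":{"motion":{"type":"array","items":{"type":"array","items":{"type":"number"}}},"force":{"type":"number"}},"required":["motion"]}

```bash
mkdir -p pics; ls; python3 - <<'E'
from workcell import bot
import cv2,numpy as np
for n in("scene","top"):
    p,d=bot.read_camera(n); np.savez(f"pics/{n}0.npz",p=p,d=d)
    cv2.imwrite(f"pics/{n}0.png",p[:,:,::-1]); print(n,bot.calibration(n),(d>0).mean())
print(bot.read_state())
E
```

```text
pics
scene {'mtx': array([[473.33386344,   0.        , 315.579998  ],
       [  0.        , 473.33386344, 235.62387894],
       [  0.        ,   0.        ,   1.        ]]), 'k1': 0.031121893075027975, 'origin': array([-0.27235704,  0.69408281,  0.6872576 ]), 'orientation': array([ 0.61680161, -1.24790117, -1.97123519])} 0.9386979166666667
top {'mtx': array([[452.73130863,   0.        , 328.50592257],
       [  0.        , 452.73130863, 239.3146266 ],
       [  0.        ,   0.        ,   1.        ]]), 'k1': -0.11283543560466883, 'origin': array([0.28853791, 0.0291669 , 1.50417567]), 'orientation': array([ 0.15937343, -0.16222554, -1.55137911])} 0.9960872395833333
{'time': 0.1, 'q': array([ 1.23608541e+00,  2.64693498e-01,  1.60524089e+00,  1.51593097e-05,
        1.27367841e+00, -3.69354366e-02]), 'joint_vel': array([ 0.00242449, -0.00013296, -0.00229366,  0.00013353,  0.00254334,
        0.00038038]), 'joint_torque': array([-1.50385804e-04, -5.16705859e+01, -3.68595314e+01, -4.91909191e-05,
        6.13586133e-03, -1.88143883e-05]), 'tool_pos': array([0.19784622, 0.64467073, 0.23007407]), 'tcp_rot': array([-0.46596762, -3.10645046,  0.00311403]), 'wrist_force': array([-0.58284495,  0.3559993 ,  0.01019104]), 'torque': array([ 0.05477045, -0.04038774,  0.013073  ]), 'grip_force': 0.0, 'width': 1.0021453746910718}
```

View pics/scene0.png

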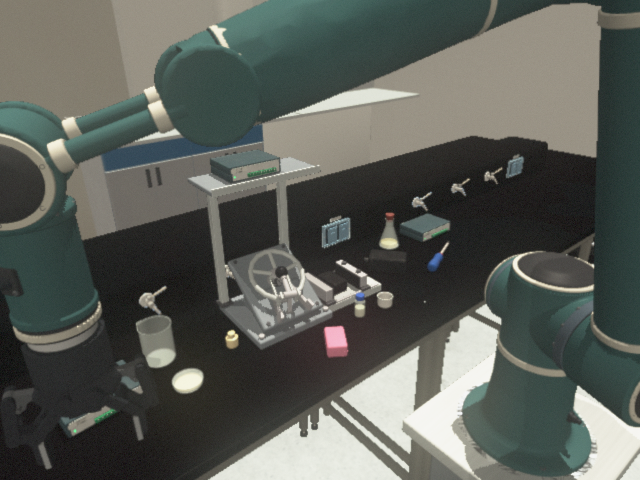

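View pics/top0.png

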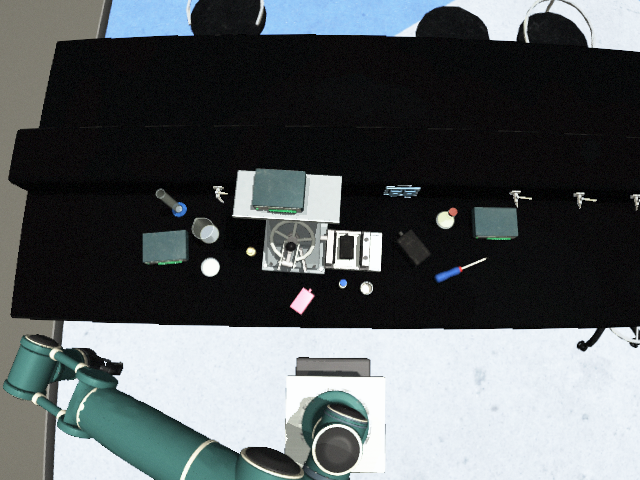

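The scene view shows the vise, with the wheel at about (277,275), and the ball grip at (282,270). The top view has the wheel at (292,243), the bed with the black adapter at (348,247), the pink decoy at (302,300) and the larger black decoy at (413,247).

```bash
cat > h.py <<'E'
import numpy as np,cv2
from scipy.spatial.transform import Rotation as R
from workcell import bot
def rays(n,uv):
    c=bot.calibration(n);uv=np.asarray(uv,float).reshape(-1,1,2)
    x=cv2.undistortPoints(uv,c["mtx"],np.array([c["k1"],0,0,0,0.]))[:,0]
    d=np.c_[x[:,0],-x[:,1],-np.ones(len(x))]
    return c["origin"],R.from_rotvec(c["orientation"]).apply(d)
def cloud(n,d):
    v,u=np.mgrid[:480,:640]; o,r=rays(n,np.c_[u.ravel(),v.ravel()])
    return (o+r*d.ravel()[:,None]).reshape(480,640,3)
def onz(n,uv,z):
    o,r=rays(n,uv); return o+r*((z-o[2])/r[:,2])[:,None]
E
python3 - <<'E'
from h import *
Z={n:np.load(f"pics/{n}0.npz") for n in("scene","top")}
t=Z["top"];C=cloud("top",t["d"])
S=cloud("scene",Z["scene"]["d"])
for n,c,pts in(("top",C,[(292,243),(348,247),(330,250),(375,250),(300,200),(265,268),(318,270),(100,280)]),("scene",S,[(282,270),(277,275),(225,290),(330,320),(345,290)])):
    for p in pts: print(n,p,c[p[1],p[0]].round(3))
a=cv2.resize(t["p"][155:295,225:395,::-1],None,fx=4,fy=4,interpolation=cv2.INTER_CUBIC)
b=cv2.resize(Z["scene"]["p"][225:355,205:395,::-1],None,fx=4,fy=4,interpolation=cv2.INTER_CUBIC)
cv2.imwrite("pics/ca.png",a);cv2.imwrite("pics/cb.png",b)
E
```

```text
top (292, 243) [0.557 0.14  0.15 ]
top (348, 247) [ 0.566 -0.035  0.052]
top (330, 250) [0.553 0.023 0.064]
top (375, 250) [ 0.563 -0.127  0.022]
top (300, 200) [0.62  0.103 0.397]
top (265, 268) [0.498 0.238 0.018]
top (318, 270) [0.493 0.062 0.024]
top (100, 280) [0.448 0.81  0.003]
scene (282, 270) [0.538 0.148 0.151]
scene (277, 275) [0.547 0.157 0.137]
scene (225, 290) [0.68  0.229 0.064]
scene (330, 320) [0.476 0.055 0.001]
scene (345, 290) [ 0.533 -0.047  0.021]
```

View pics/ca.png

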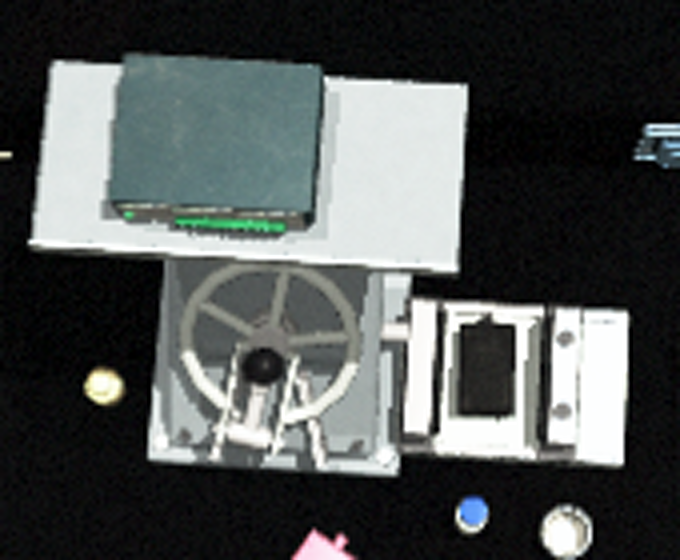

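View pics/cb.png

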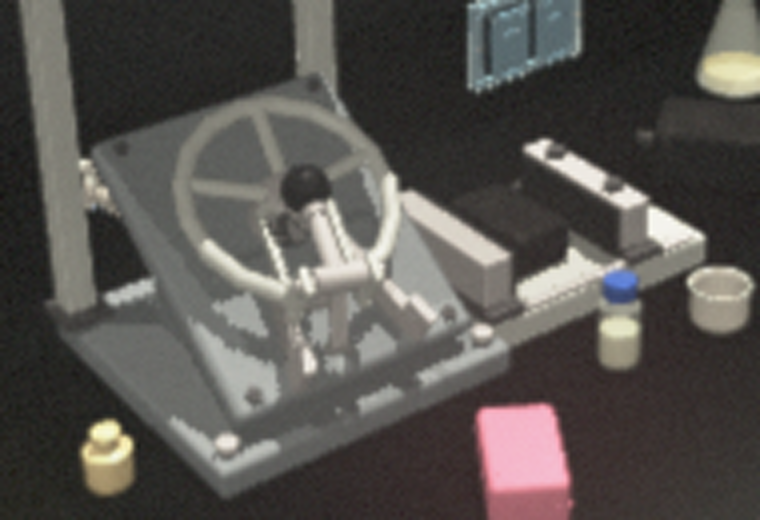

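```bash
python3 - <<'E'
from h import *
T=np.load("pics/top0.npz");S=np.load("pics/scene0.npz")
f=lambda x,y:(225+x/4-.375,155+y/4-.375)   # crop ca -> px
g=lambda x,y:(205+x/4-.375,225+y/4-.375)
C=cloud("top",T["d"]);Sc=cloud("scene",S["d"])
# shelf front edge ends (top view) at plausible z
d=C[C[...,2]>.33]; d=d[(d[:,2]<.42)&(abs(d[:,0]-.62)<.15)&(abs(d[:,1]-.1)<.25)]
print("shelf z hist",np.histogram(d[:,2],bins=12))
e=onz("top",[f(30,243),f(460,270)],.36);print("shelf edge",e,"mid",e.mean(0),"len",np.linalg.norm(e[1]-e[0]),"yaw",np.degrees(np.arctan2(e[0,0]-e[1,0],e[0,1]-e[1,1])))
e=onz("top",[f(30,243),f(460,270)],.355);print(e.mean(0))
# base front corners & rear, z~.015
print("base top corners",onz("top",[f(150,460),f(398,475)],.02))
print("bed corners",onz("top",[f(628,310),f(624,465)],.022))
# jaws: top edges at z=.0625
print("jaws top faces: mov",onz("top",[f(437,303),f(430,445)],.0625),"stop",onz("top",[f(546,306),f(545,450)],.0625))
print("adapter top",onz("top",[f(462,322),f(514,326),f(507,416),f(457,412)],.053))
# ball: black centre in both
for n,uv in(("top",f(264,365)),("scene",g(306,188))):
    o,r=rays(n,[uv]);print(n,o,r/np.linalg.norm(r))
o1,r1=rays("top",[f(264,365)]);o2,r2=rays("scene",[g(306,188)])
a=np.linalg.lstsq(np.c_[r1[0],-r2[0]],o2-o1,rcond=None)[0];p1=o1+a[0]*r1[0];p2=o2+a[1]*r2[0];print("ball",p1,p2)
# hub & rim via depth
for n,c,p in(("top",C,f(268,335)),("top",C,f(185,350)),("top",C,f(355,330)),("top",C,f(270,268)),("scene",Sc,g(180,180)),("scene",Sc,g(395,215)),("scene",Sc,g(280,103)),("scene",Sc,g(240,275))):
    u,v=np.round(p).astype(int);print(n,p,np.median(c[v-0:v+1,u-0:u+1].reshape(-1,3),0))
E
```

```text
shelf z hist (array([   4,   24,  437, 2147,  438,   45,   76,   45,   36,  181, 1468,
        307]), array([0.3467294 , 0.35185595, 0.3569825 , 0.36210905, 0.36723559,
       0.37236214, 0.37748869, 0.38261524, 0.38774178, 0.39286833,
       0.39799488, 0.40312143, 0.40824797]))
shelf edge [[5.87295200e-01 2.82272981e-01 3.60000000e-01]
 [5.72749112e-01 3.21053015e-04 3.60000000e-01]] mid [0.58002216 0.14129702 0.36      ] len 0.28232690007887795 yaw 2.953309203990084
[0.58129593 0.14178702 0.355     ]
base top corners [[0.49189378 0.24690011 0.02      ]
 [0.48245374 0.04145049 0.02      ]]
bed corners [[ 0.62414559 -0.14972262  0.022     ]
 [ 0.49286997 -0.14508141  0.022     ]]
jaws top faces: mov [[0.61863245 0.01138259 0.0625    ]
 [0.50152194 0.01574717 0.0625    ]] stop [[ 0.61737084 -0.07769496  0.0625    ]
 [ 0.49867203 -0.0767471   0.0625    ]]
adapter top [[ 0.60510967 -0.00941114  0.053     ]
 [ 0.6023461  -0.05209439  0.053     ]
 [ 0.52752376 -0.04657707  0.053     ]
 [ 0.53027299 -0.00594911  0.053     ]]
top [0.28853791 0.0291669  1.50417567] [[ 0.187772    0.08280322 -0.97871615]]
scene [-0.27235704  0.69408281  0.6872576 ] [[ 0.72701542 -0.48719851 -0.48382454]]
ball [0.55012291 0.14451999 0.14072706] [0.54926249 0.14348677 0.14047457]
top (291.625, 238.375) [0.57590007 0.14142588 0.13582496]
top (270.875, 242.125) [0.56435969 0.20726936 0.12597449]
top (313.375, 237.125) [0.57945711 0.0764921  0.13815021]
top (292.125, 221.625) [0.61906678 0.14034729 0.16713134]
scene (249.625, 269.625) [0.59742421 0.19941571 0.14533417]
scene (303.375, 278.375) [0.53427028 0.09061346 0.10950983]
scene (274.625, 250.375) [0.61484395 0.11405893 0.16356341]
scene (264.625, 293.375) [0.54039889 0.19772516 0.10749676]
```

```bash
python3 - <<'E'
from h import *
S=np.load("pics/scene0.npz");c=cloud("scene",S["d"]).reshape(-1,3)
s=bot.read_state();p=s["tool_pos"];M=R.from_rotvec(s["tcp_rot"]).as_matrix();print(M.round(3))
l=(c-p)@M; r=np.hypot(l[:,0],l[:,1]);m=(r<.12)&(l[:,2]<.02)&(l[:,2]>-.34)&(c[:,2]>.03)
for a in np.arange(-.32,.02,.02):
    k=m&(l[:,2]>=a)&(l[:,2]<a+.02)
    if k.sum()>5: print(round(a,2),k.sum(),np.percentile(l[k,0],[1,99]).round(3),np.percentile(l[k,1],[1,99]).round(3))
W=np.array([.573,.142,.125])
E
```

```text
[[-0.956  0.293 -0.001]
 [ 0.293  0.956 -0.002]
 [ 0.    -0.002 -1.   ]]
-0.32 1207 [-0.017  0.063] [-0.039  0.009]
-0.3 1564 [0.003 0.037] [-0.036  0.02 ]
-0.28 1830 [0.003 0.037] [-0.036  0.025]
-0.26 1821 [0.003 0.038] [-0.036  0.028]
-0.24 1647 [0.002 0.037] [-0.036  0.032]
-0.22 1702 [-0.     0.038] [-0.038  0.034]
-0.2 1282 [0.002 0.038] [-0.038  0.034]
-0.18 1892 [-0.007  0.038] [-0.037  0.034]
-0.16 1445 [0.004 0.039] [-0.038  0.034]
-0.14 779 [0.001 0.038] [-0.038  0.035]
-0.12 2460 [-0.011  0.02 ] [-0.068  0.067]
-0.1 1682 [-0.012  0.02 ] [-0.071  0.069]
-0.08 1815 [-0.012  0.018] [-0.073  0.073]
-0.06 502 [-0.008  0.014] [-0.062  0.067]
-0.04 474 [-0.01   0.013] [-0.057  0.057]
-0.02 78 [-0.008  0.012] [-0.053  0.053]
```

Call:
{"api": "step_arm", "payload": {
  "motion": [
    [8.54, -37.6, -40.2, 0, 75.6],
    [8.54, -37.6, -40.2, 0, 75.6],
    [8.54, -37.6, -40.2, 0, 75.6],
    [8.54, -37.6, -40.2, 0, 75.6],
    [8.54, -37.6, -40.2, 0, 75.6],
    [8.54, -37.6, -40.2, 0, 75.6],
    [8.54, -37.6, -40.2, 0, 75.6],
    [8.54, -37.6, -40.2, 0, 75.6],
    [8.54, -37.6, -40.2, 0, 75.6],
    [8.54, -37.6, -40.2, 0, 75.6],
    [8.54, -37.6, -40.2, 0, 75.6],
    [8.54, -37.6, -40.2, 0, 75.6],
    [8.54, -37.6, -40.2, 0, 75.6],
    [8.54, -37.6, -40.2, 0, 75.6],
    [8.54, -37.6, -40.2, 0, 75.6]
  ],
  "force": 80
}}

```text
time: 1.6
tool_pos: [0.4389, 0.152, 0.2311]
tcp_rot: [-2.27, -2.171, 0.0]
wrist_force: [0.2, -0.6, -0.9]
width: 0.999
grip_force: 0.0
```

Call:
{"api": "step_arm", "payload": {
  "motion": [
    [8.54, 0, 0, 3, 0],
    [8.54, 0, 4, 4, 0],
    [8.54, -0.2, 8.8, 4, 0],
    [8.54, -0.2, 8.8, 4, 0],
    [8.54, -0.2, 8.8, 6, 0],
    [8.54, -0.2, 8.8, 8, 0],
    [8.54, -0.2, 8.8, 8.6, 0],
    [8.54, -0.2, 8.8, 8.8, 0],
    [8.54, -0.2, 8.8, 8.8, 0]
  ]
}}

```text
time: 2.5
tool_pos: [0.5273, 0.1454, 0.1438]
tcp_rot: [2.271, 2.171, 0.001]
wrist_force: [0.5, 0.4, 0.4]
width: 1.0
grip_force: 0.0
```

```bash
python3 - <<'E'
from h import *
p,d=bot.read_camera("scene");p2,d2=bot.read_camera("top")
a=cv2.resize(p[215:345,215:345,::-1],(400,400),interpolation=cv2.INTER_CUBIC)
b=cv2.resize(p2[190:290,240:340,::-1],(400,400),interpolation=cv2.INTER_CUBIC)
cv2.imwrite("pics/s1.png",np.hstack([a,b]))
s=bot.read_state();print(s["tool_pos"],s["wrist_force"])
E
```

```text
[0.52795698 0.14513788 0.14456499] [-0.28505673 -0.11128212 -0.04154228]
```

View pics/s1.png

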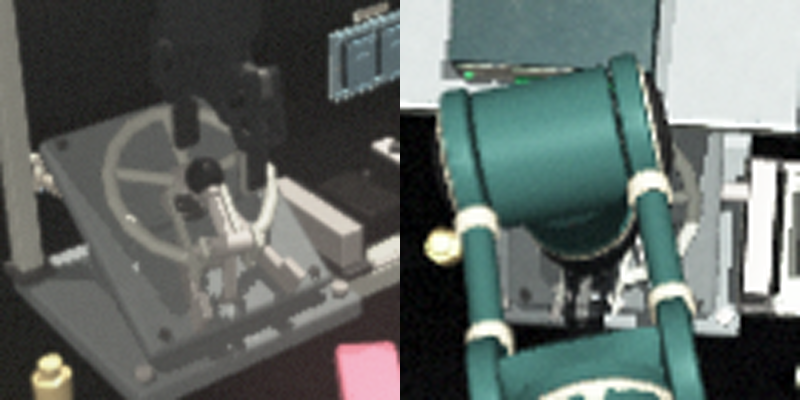

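Call:
{"api": "step_arm", "payload": {
  "motion": [
    [8.54, 0, 0, 0.7, 0],
    [8.54, 0, 0, 1.2, 0],
    [8.54, 0, -0.2, 1.4, 0],
    [8.54, 0, -0.5, 1.45, 0],
    [8.54, 0, -0.8, 1.4, 0],
    [8.54, 0, -1.2, 1.1, 0],
    [8.54, 0, -1.7, 0.8, 0],
    [8.54, 0, -2.3, 0.5, 0],
    [8.54, 0, -3.0, 0.3, 0],
    [8.54, 0, -3.0, 0.3, 0]
  ]
}}

```text
time: 3.6
tool_pos: [0.5043, 0.1465, 0.1463]
tcp_rot: [2.264, 2.162, 0.022]
wrist_force: [9.5, -1.7, 9.2]
width: 0.995
grip_force: 6.1
```

```bash
python3 - <<'E'
from h import *
p,d=bot.read_camera("scene")
a=cv2.resize(p[215:345,215:345,::-1],(520,520),interpolation=cv2.INTER_CUBIC)
cv2.imwrite("pics/s2.png",a)
s=bot.read_state();print(s["tool_pos"],s["wrist_force"])
E
```

```text
[0.50441804 0.14654381 0.14615513] [ 9.7573627  -2.10087209  9.05401294]
```

View pics/s2.png

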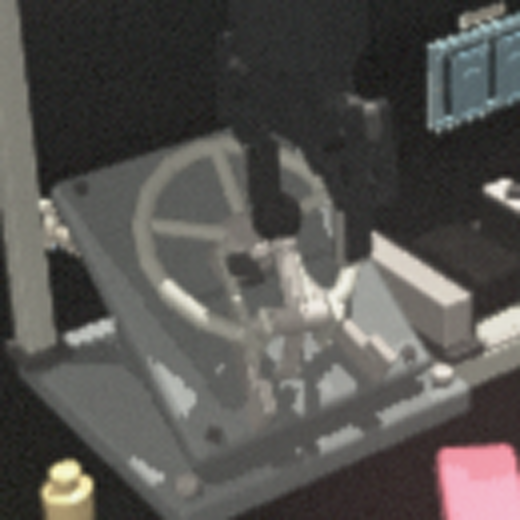

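```bash
cat >> h.py <<'E'
def ball_theta(uv,n="scene",H=(.501,.106),y=.1445):
    o,r=rays(n,[uv]);yy=y
    for _ in range(5):
        p=o+r[0]*((yy-o[1])/r[0,1]); yy=y-.045*(p[0]-.55)
    return p,np.degrees(np.arctan2(p[2]-H[1],p[0]-H[0]))-35,np.hypot(p[2]-H[1],p[0]-H[0])
E
python3 - <<'E'
from h import *
for uv in((281.1,271.6),(284.2,268.),(284.5,268.5)): print(ball_theta(uv))
E
```

```text
(array([0.54769551, 0.1446037 , 0.1416096 ]), np.float64(2.328837405944718), np.float64(0.05872405548128345))
(array([0.53291366, 0.14526887, 0.15762285]), np.float64(23.275307245312817), np.float64(0.06069102532510565))
(array([0.53170999, 0.14532304, 0.15681181]), np.float64(23.85178548988472), np.float64(0.059371230931531224))
```

Call:
{"api": "step_arm", "payload": {
  "motion": [
    [8.54, 0, 0, 0.4, 0],
    [8.54, 0, 0, 0.8, 0],
    [8.54, 0, -0.3, 1.0, 0],
    [8.54, 0, -0.7, 0.9, 0],
    [8.54, 0, -1.2, 0.7, 0],
    [8.54, 0, -1.7, 0.5, 0],
    [8.54, 0, -1.7, 0.5, 0]
  ]
}}

```text
time: 4.35
tool_pos: [0.4982, 0.1479, 0.1493]
tcp_rot: [2.253, 2.152, 0.051]
wrist_force: [19.1, -6.4, 25.4]
width: 1.003
grip_force: 14.7
```

```bash
python3 - <<'E'
from h import *
p,d=bot.read_camera("scene")
a=cv2.resize(p[215:345,215:345,::-1],(520,520),interpolation=cv2.INTER_CUBIC)
cv2.imwrite("pics/s3.png",a)
s=bot.read_state();print(s["tool_pos"],s["wrist_force"])
E
```

```text
[0.49828339 0.14793655 0.14921427] [19.72207916 -7.01306422 26.73156995]
```

View pics/s3.png

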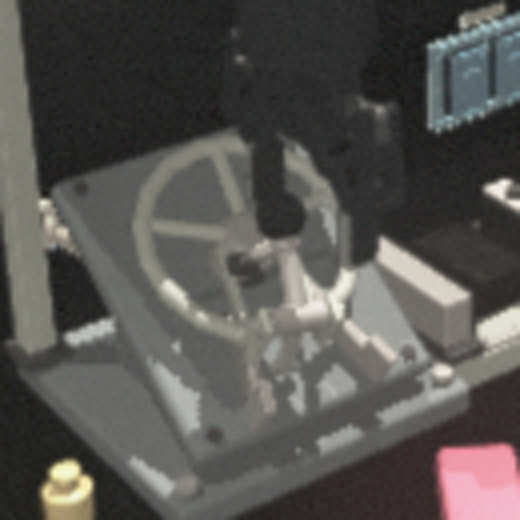

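Call:
{"api": "step_arm", "payload": {
  "motion": [
    [8.54, 0, 0.2, -0.7, 0],
    [8.54, 0, 0.2, -1.3, 0],
    [8.54, 0, 0, -1.5, 0],
    [8.54, 0, -0.4, -1.7, 0],
    [8.54, 0, -0.8, -1.8, 0],
    [8.54, 0, -1.2, -1.8, 0],
    [8.54, 0, -1.2, -1.8, 0]
  ]
}}

```text
time: 5.1
tool_pos: [0.476, 0.1489, 0.1607]
tcp_rot: [2.265, 2.162, 0.025]
wrist_force: [7.1, 0.4, 16.0]
width: 0.992
grip_force: 7.9
```

```bash
python3 - <<'E'
from h import *
p,d=bot.read_camera("scene")
a=cv2.resize(p[215:345,215:345,::-1],(520,520),interpolation=cv2.INTER_CUBIC)
a=np.clip(a*2.2,0,255).astype(np.uint8)
cv2.imwrite("pics/s4.png",a)
s=bot.read_state();print(s["tool_pos"],s["wrist_force"])
E
```

```text
[0.47605494 0.1488967  0.16070492] [ 6.53220837 -1.79745074 16.5777071 ]
```

View pics/s4.png

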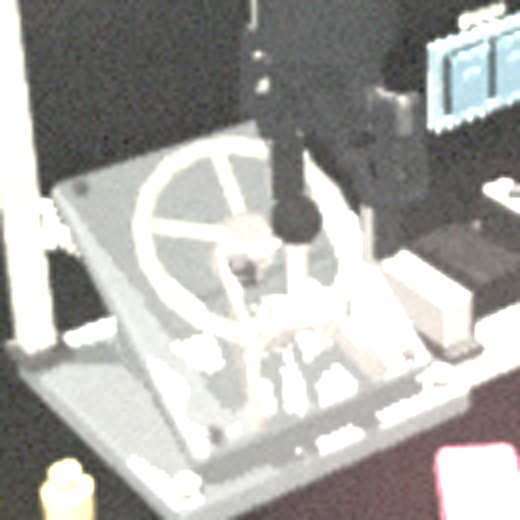

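```bash
python3 - <<'E'
from h import *
for uv in((289.2,269.4),(288.8,269.4),(289.2,269.)): print(ball_theta(uv))
E
```

```text
(array([0.51152897, 0.14623117, 0.16310725]), np.float64(44.55358763779657), np.float64(0.05806976573721402))
(array([0.51323805, 0.14615426, 0.16237178]), np.float64(42.751424107850355), np.float64(0.05768489915738841))
(array([0.51144449, 0.14623497, 0.16418806]), np.float64(44.824037006496084), np.float64(0.05911800157040514))
```

Call:
{"api": "step_arm", "payload": {
  "motion": [
    [8.54, 0, -0.3, -0.4, 0],
    [8.54, 0, -0.8, -0.4, 0],
    [8.54, 0, -1.3, -0.3, 0],
    [8.54, 0, -1.8, -0.2, 0],
    [8.54, 0, -2.4, 0, 0],
    [8.54, 0, -3.0, 0.3, 0],
    [8.54, 0, -3.0, 0.3, 0]
  ]
}}

```text
time: 5.85
tool_pos: [0.4492, 0.152, 0.162]
tcp_rot: [2.263, 2.161, 0.038]
wrist_force: [1.7, 0.6, 33.0]
width: 0.998
grip_force: 15.2
```

```bash
cat >> h.py <<'E'
def shot(tag):
    for n in("scene","top"):
        p,d=bot.read_camera(n);np.savez(f"pics/{n}{tag}.npz",p=p,d=d)
        # bright-steel-free black blobs with round shape near the wheel
    s=bot.read_state();print(s["time"],s["tool_pos"].round(4),s["wrist_force"].round(1))
E
python3 - <<'E'
from h import *
shot(5)
p=np.load("pics/scene5.npz")["p"].max(2)
print(p[255:290:1,272:306:1])
E
```

```text
5.95 [0.4492 0.152  0.162 ] [ 1.2  1.5 32.7]
[[102  95  95 ...  46  47  46]
 [114  98  94 ...  38  41  44]
 [124  96  91 ...  38  44  46]
 ...
 [168 226 225 ... 151 158 161]
 [139 225 226 ... 147 157 163]
 [126 196 223 ... 151 160 159]]
```

Call:
{"api": "step_arm", "payload": {
  "motion": [
    [8.54, 0, -0.4, 0.0, 0],
    [8.54, 0, -0.8, 0.1, 0],
    [8.54, 0, -1.2, 0.3, 0],
    [8.54, 0, -1.5, 0.5, 0],
    [8.54, 0, -1.5, 0.5, 0]
  ]
}}

```text
time: 6.45
tool_pos: [0.4284, 0.1494, 0.15]
tcp_rot: [2.266, 2.164, 0.014]
wrist_force: [4.5, -4.8, 12.3]
width: 0.998
grip_force: 6.7
```

```bash
python3 - <<'E'
from h import *
shot(6)
p=np.load("pics/scene6.npz")["p"]
a=cv2.resize(p[235:335,225:355,::-1],(780,600),interpolation=cv2.INTER_CUBIC)
cv2.imwrite("pics/s6.png",np.clip(a*2.2,0,255).astype(np.uint8))
E
```

```text
6.55 [0.4284 0.1494 0.15  ] [ 4.4 -4.8 13.7]
```

View pics/s6.png

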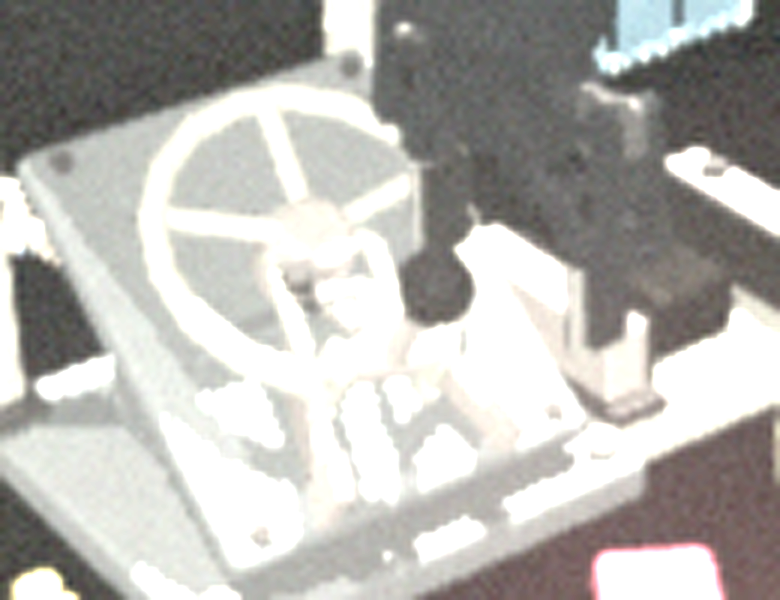

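```bash
python3 - <<'E'
from h import *
for uv in((297.4,282.3),(297,282)): print(ball_theta(uv,y=.1445))
E
```

```text
(array([0.4797187 , 0.14766262, 0.14357366]), np.float64(84.52673452121358), np.float64(0.04318187071596771))
(array([0.48130677, 0.14759115, 0.14362807]), np.float64(82.62600827737359), np.float64(0.0424699318948374))
```

```bash
python3 - <<'E'
from h import *
o,r=rays("scene",[(297.4,282.3)])
for y in np.arange(.12,.18,.008):
    p=o+r[0]*((y-o[1])/r[0,1]);print(p.round(4),np.degrees(np.arctan2(p[2]-.106,p[0]-.501))-35,np.hypot(p[0]-.501,p[2]-.106))
print("hinge(bottom pivot) ",onz("top",[(225+250/4-.4,155+437/4-.4)],.108), onz("scene",[(225+375/6,235+365/6)],.106))
d=np.load("pics/scene6.npz")["d"];C=cloud("scene",d);print(C[282,297],C[284,299],C[280,296])
E
```

```text
[0.5178 0.12   0.116 ] -4.101578739289206 0.01957005808392206
[0.5068 0.128  0.124 ] 37.20148402177402 0.018914822952622777
[0.4958 0.136  0.132 ] 66.38491594976925 0.026490700697453073
[0.4848 0.144  0.1399] 80.57796255689595 0.03761578474187434
[0.4737 0.152  0.1479] 88.04605846390302 0.04997339934649234
[0.4627 0.16   0.1558] 92.50825381073189 0.06284057101055776
[0.4517 0.168  0.1638] 95.44225414523007 0.07595878770632097
[0.4407 0.176  0.1718] 97.50837215637387 0.08921737967956067
hinge(bottom pivot)  [[0.4991866  0.15660662 0.108     ]] [[0.49791094 0.16416471 0.106     ]]
[0.45512711 0.16657437 0.16251186] [0.45045085 0.16480762 0.15885502] [0.46040829 0.16522054 0.16471731]
```

Call:
{"api": "step_arm", "payload": {
  "motion": [
    [8.54, 0.3, -0.2, 0.4, 0],
    [8.54, 0.5, -0.4, 0.8, 0],
    [8.54, 0.5, -0.6, 1.0, 0],
    [8.54, 0.5, -0.6, 1.0, 0]
  ]
}}

```text
time: 6.95
tool_pos: [0.4326, 0.1572, 0.1456]
tcp_rot: [2.258, 2.157, 0.045]
wrist_force: [19.3, -1.5, 17.2]
width: 0.995
grip_force: 12.8
```

```bash
cat >> h.py <<'E'
def ball(tag,guess,rad=.03):
    # black blob depth points near guess (scene view), sphere fit of radius 15 mm
    from scipy.optimize import least_squares
    z=np.load(f"pics/scene{tag}.npz");C=cloud("scene",z["d"]);k=(np.linalg.norm(C-guess,axis=2)<rad)&(z["p"].max(2)<70)
    P=C[k];f=least_squares(lambda c:np.linalg.norm(P-c,axis=1)-.015,guess,loss="soft_l1",f_scale=.002)
    print("ball",f.x.round(4),len(P),np.sqrt(np.median(f.fun**2)).round(4));return f.x
E
python3 - <<'E'
from h import *
shot(7); ball(7,[.465,.158,.155],.022)
E
```

```text
7.05 [0.4325 0.1572 0.1456] [19.4 -2.9 17.1]
ball [0.4653 0.1591 0.1555] 152 0.0011
```

Call:
{"api": "step_arm", "payload": {
  "motion": [
    [8.54, 0, 1, 0, 0],
    [8.54, 0, 2, -2, 0],
    [8.54, 0, 2, -6, 0],
    [8.54, 0, 2, -9, 0],
    [8.54, 0, 2, -9, 0],
    [8.54, 0, 2, -9, 0]
  ]
}}

```text
time: 7.65
tool_pos: [0.4375, 0.1538, 0.226]
tcp_rot: [2.272, 2.169, 0.002]
wrist_force: [0.4, 0.2, -0.7]
width: 1.002
grip_force: 0.0
```

```bash
python3 - <<'E'
from h import *
shot(8); b=ball(8,[.466,.158,.155],.022)
z=np.load("pics/top8.npz");C=cloud("top",z["d"])
# jaws: light tops at z~.0625 in the bed strip
sl=(abs(C[...,0]-.56)<.04)
import sys
for nm,zz in(("pre",np.load("pics/top0.npz")),("now",z)):
    p=zz["p"].astype(int).max(2); 
    for v in (245,250): print(nm,v,p[v,322:385])
E
```

```text
7.75 [0.4363 0.1535 0.2239] [-0.4  0.4  0.2]
ball [0.4699 0.1584 0.1577] 100 0.001
pre 245 [207  92  90  98  39 251 250 251 252 252 252 104  45  43 253 254 147 106
  25  35  40  37  37  43  40  42  38  41  41  41  33  37 254 254 145 142
 145 141  34  39  69 254 254 254 254 254 254 244 245 254 254 254 254 255
 255 254 254 254 254 254  17  12  12]
pre 250 [210  94  80  65  94 250 250 251 252 252 253  35  38 105 253 147 146  76
  30  41  35  36  38  42  42  40  41  39  45  48  45 100 254 254 150 145
 145 142  17  39  66 254 254 254 254 255 254 190 254 255 254 254 254 254
 255 254 254 254 254 225  19  15  10]
now 245 [209  88  90  96  38 251 250 251 252 252 252 101  47  42 254 253 149 105
  26  41  38  40  43  44  36  43  38  42  38  45  42  32 254 254 144 146
 144 143  28  40  69 254 254 254 254 254 254 244 245 254 254 254 254 254
 254 254 254 255 254 253  14  13  13]
now 250 [209  94  80  69  92 250 250 251 252 252 253  33  37 109 254 149 148  75
  30  38  39  36  36  44  40  43  42  41  42  47  43 103 254 254 147 146
 145 143  18  41  62 254 254 254 254 254 254 193 254 254 254 254 254 254
 255 254 254 254 254 226   9   6  12]
```

Call:
{"api": "step_arm", "payload": {
  "motion": [
    [8.54, 0.65, 3.2, 0, 0],
    [8.54, 0.65, 3.2, 3, 0],
    [8.54, 0.65, 3.2, 6, 0],
    [8.54, 0.65, 3.2, 7.8, 0],
    [5, 0.65, 3.2, 7.8, 0],
    [2.6, 0.65, 3.2, 7.8, 0],
    [2.6, 0.65, 3.2, 7.8, 0],
    [2.6, 0.65, 3.2, 7.8, 0],
    [2.6, 0.65, 3.2, 7.8, 0],
    [2.6, 0.65, 3.2, 7.8, 0],
    [2.6, 0.65, 3.2, 7.8, 0]
  ],
  "force": 40
}}

```text
time: 8.85
tool_pos: [0.4694, 0.1591, 0.1489]
tcp_rot: [-2.272, -2.168, -0.0]
wrist_force: [-4.9, 0.2, 4.4]
width: 0.323
grip_force: 39.0
```

```bash
cat >> h.py <<'E'
YAW=R.from_euler("z",-2.6,degrees=True);W=np.array([.572,.1425,.125])
u=np.array([.819,0,.574]);n=np.array([-.574,0,.819]);Y=np.array([0,1.,0])
def bq(q,r=.0663): return W+YAW.apply(r*(-np.cos(q)*u+np.sin(q)*Y)+.0859*n)
def rel(a,b): d=YAW.inv().apply(b-a); return np.array([d[1],d[0],-d[2]])*100  # tool x,y,z cm
E
python3 - <<'E'
from h import *
s=bot.read_state();print(s["time"],s["tool_pos"],s["wrist_force"],s["width"],s["grip_force"])
print(bq(.17))
for q in np.arange(.17,1.95,.1): print(round(q,2),rel(bq(.17),bq(q)).round(2).tolist())
ym=onz("top",[(335.5,245),(335.5,250)],.0625);ys=onz("top",[(359.5,245),(359.5,250)],.0225);yt=onz("top",[(362.3,245)],.0625)
print(ym,ys,yt, YAW.inv().apply(ym-ys))
E
```

```text
8.85 [0.46944436 0.15913742 0.14893718] [-4.90675278  0.15001448  4.35318818] 0.32325347651656966 38.994812965393066
[0.46979112 0.15836963 0.15784449]
0.17 [0.0, 0.0, -0.0]
0.27 [0.65, 0.12, -0.08]
0.37 [1.28, 0.29, -0.2]
0.47 [1.88, 0.51, -0.36]
0.57 [2.46, 0.78, -0.55]
0.67 [3.0, 1.1, -0.77]
0.77 [3.49, 1.45, -1.02]
0.87 [3.95, 1.85, -1.3]
0.97 [4.35, 2.28, -1.6]
1.07 [4.69, 2.74, -1.92]
1.17 [4.98, 3.23, -2.27]
1.27 [5.21, 3.74, -2.62]
1.37 [5.38, 4.27, -2.99]
1.47 [5.47, 4.81, -3.37]
1.57 [5.51, 5.35, -3.75]
1.67 [5.48, 5.89, -4.13]
1.77 [5.38, 6.43, -4.5]
1.87 [5.21, 6.95, -4.87]
[[0.57004116 0.00558899 0.0625    ]
 [0.55355152 0.00542319 0.0625    ]] [[ 0.57894402 -0.07515509  0.0225    ]
 [ 0.56198303 -0.07514591  0.0225    ]] [[ 0.57122746 -0.08144173  0.0625    ]] [[-0.01255649  0.0802571   0.04      ]
 [-0.01207768  0.08010368  0.04      ]]
```

Call:
{"api": "step_arm", "payload": {
  "motion": [
    [2.6, 0.65, 0.12, -0.08, 0],
    [2.6, 1.28, 0.29, -0.2, 0],
    [2.6, 1.88, 0.51, -0.36, 0],
    [2.6, 2.46, 0.78, -0.55, 0],
    [2.6, 3.0, 1.1, -0.77, 0],
    [2.6, 3.49, 1.45, -1.02, 0],
    [2.6, 3.95, 1.85, -1.3, 0],
    [2.6, 4.35, 2.28, -1.6, 0],
    [2.6, 4.35, 2.28, -1.6, 0]
  ],
  "force": 50
}}

```text
time: 9.75
tool_pos: [0.4936, 0.2007, 0.1644]
tcp_rot: [-2.271, -2.169, 0.005]
wrist_force: [-6.3, -2.4, 4.7]
width: 0.317
grip_force: 49.2
```

```bash
python3 - <<'E'
from h import *
shot(9); ball(9,bq(.97),.022);print(bq(.97),bot.read_state()["width"])
p=np.load("pics/top9.npz")["p"].astype(int).max(2);print(p[250,322:385])
E
```

```text
9.85 [0.4936 0.2007 0.1645] [-5.8 -2.5  4.8]
ball [0.4968 0.1996 0.1753] 78 0.0015
[0.49456106 0.20076276 0.17383895] 0.3142053327814569
[207 211 170 146 148  70 138 250 251 251 252 253 253  35  41  64 146  74
  35  40  36  40  40  37  45  37  44  43  44  46  45 101 254 254 142 146
 148 139  20  39  63 254 254 254 254 254 254 192 254 254 254 254 254 254
 254 254 254 254 254 226  13  14  11]
```

Works: jaw moved about 2 px. Carry on to q≈1.8.

Call:
{"api": "step_arm", "payload": {
  "motion": [
    [2.6, 0.34, 0.46, -0.32, 0],
    [2.6, 0.63, 0.95, -0.67, 0],
    [2.6, 0.86, 1.46, -1.02, 0],
    [2.6, 1.03, 1.99, -1.39, 0],
    [2.6, 1.12, 2.53, -1.77, 0],
    [2.6, 1.16, 3.07, -2.15, 0],
    [2.6, 1.13, 3.61, -2.53, 0],
    [2.6, 1.03, 4.15, -2.9, 0],
    [2.6, 1.03, 4.15, -2.9, 0]
  ]
}}

```text
time: 10.75
tool_pos: [0.5359, 0.2108, 0.1937]
tcp_rot: [-2.271, -2.167, -0.001]
wrist_force: [-7.9, 3.5, 2.8]
width: 0.314
grip_force: 49.2
```

```bash
python3 - <<'E'
from h import *
shot(10); ball(10,bq(1.75),.022);print(bq(1.77))
p=np.load("pics/top10.npz")["p"].astype(int).max(2);print(p[250,322:360])
# phase B: outer-finger centre positions round the ball
s=bot.read_state();p0=s["tool_pos"]
for q in np.arange(1.7,4.85,.15):
    t=YAW.inv().apply(bq(q+.01)-bq(q));t=t[:2]/np.linalg.norm(t[:2])
    off=-(.015*t+np.array([np.clip(t[0]*3,-1,1)*.00725,np.clip(t[1]*3,-1,1)*.011]))
    c=bq(q)+YAW.apply([off[0]-.050,off[1],-.024])
    print(round(q,2),t.round(2),c.round(4),rel(p0,c).round(2).tolist())
E
```

```text
10.85 [0.5359 0.2108 0.1938] [-7.2  2.7  2.3]
ball [0.5379 0.2109 0.2028] 73 0.0018
[0.53642649 0.20917124 0.202883  ]
[206 211 173 253 254 153 146  71 147 250 251 251 252 253 253  28  37  37
  34  37  36  38  35  40  38  38  40  45  40  49  42  41 254 254 146 145
 147 142]
1.7 [ 0.99 -0.16] [0.4611 0.2212 0.1763] [0.7, -7.52, 1.75]
1.85 [ 0.94 -0.34] [0.47   0.227  0.1818] [1.32, -6.66, 1.19]
2.0 [ 0.87 -0.49] [0.4787 0.2255 0.1872] [1.21, -5.79, 0.66]
2.15 [ 0.78 -0.63] [0.487  0.2223 0.1922] [0.93, -4.94, 0.16]
2.3 [ 0.67 -0.74] [0.4949 0.2176 0.1967] [0.5, -4.13, -0.3]
2.45 [ 0.56 -0.83] [0.502  0.2115 0.2007] [-0.09, -3.39, -0.69]
2.6 [ 0.44 -0.9 ] [0.5081 0.2041 0.204 ] [-0.79, -2.75, -1.02]
2.75 [ 0.32 -0.95] [0.5136 0.1957 0.2065] [-1.61, -2.16, -1.28]
2.9 [ 0.19 -0.98] [0.5202 0.1865 0.2083] [-2.5, -1.46, -1.46]
3.05 [ 0.07 -1.  ] [0.5257 0.1767 0.2092] [-3.46, -0.87, -1.55]
3.2 [-0.05 -1.  ] [0.5299 0.1665 0.2093] [-4.45, -0.4, -1.56]
3.35 [-0.17 -0.98] [0.5328 0.1563 0.2086] [-5.45, -0.06, -1.48]
3.5 [-0.3  -0.95] [0.5346 0.1463 0.207 ] [-6.45, 0.16, -1.32]
3.65 [-0.42 -0.91] [0.5334 0.1366 0.2046] [-7.43, 0.08, -1.08]
3.8 [-0.54 -0.84] [0.5303 0.1274 0.2015] [-8.35, -0.19, -0.77]
3.95 [-0.65 -0.76] [0.5262 0.1189 0.1976] [-9.22, -0.56, -0.39]
4.1 [-0.76 -0.65] [0.5211 0.1112 0.1932] [-10.01, -1.03, 0.05]
4.25 [-0.86 -0.52] [0.5152 0.1044 0.1883] [-10.72, -1.58, 0.54]
4.4 [-0.93 -0.36] [0.5086 0.0987 0.183 ] [-11.33, -2.22, 1.07]
4.55 [-0.98 -0.19] [0.501  0.0894 0.1775] [-12.29, -2.94, 1.62]
4.7 [-1.   -0.01] [0.4927 0.0802 0.1718] [-13.25, -3.72, 2.19]
```

Call:
{"api": "step_arm", "payload": {
  "motion": [
    [8.54, 0, 0, 0, 0],
    [8.54, 0, 0, 0, 0],
    [8.54, 0, 0, 0, 0],
    [8.54, 0, 0, 0, 0],
    [8.54, 0, 0, 0, 0],
    [8.54, 1.6, 0, 0, 0],
    [8.54, 3.2, 0, 0, 0],
    [8.54, 3.2, -4, 0, 0],
    [8.54, 3.2, -8.2, 0.5, 0],
    [8.54, 2.2, -8.2, 1.2, 0],
    [8.54, 1.3, -8.0, 1.4, 0],
    [8.54, 1.3, -8.0, 1.4, 0]
  ],
  "force": 80
}}

```text
time: 12.05
tool_pos: [0.4581, 0.2259, 0.1782]
tcp_rot: [2.272, 2.168, 0.0]
wrist_force: [-0.1, 0.1, -0.8]
width: 1.0
grip_force: 0.0
```

```bash
python3 - <<'E'
from h import *
shot(11); ball(11,bq(1.75),.022);print(bq(1.75))
z=np.load("pics/top11.npz");p=z["p"].astype(int).max(2)
for v in (240,245,250,255):print(p[v,326:368])
E
```

```text
12.15 [0.4588 0.2264 0.1788] [ 0.4 -0.4 -0.2]
ball [0.5346 0.2077 0.2042] 18 0.0006
[0.5353723  0.20946875 0.20213547]
[143 150 156 158  97 248 250 250 251 252 252 221  54  37  18  34  38  34
  37  37  37  42  43  45  39  30  34  37 235 254 254 147 145 146  38  40
  51 226 179 130 132 169]
[253 147 145  87  43 251 250 251 252 252 253  89  37  53  24  34  39  40
  39  47  40  44  40  38  40  36  35  33 241 254 143 144 145 146  35  37
  65 254 254 254 254 254]
[253 151 147  68 131 250 250 251 252 252 253  31  38  28  32  39  36  37
  38  42  38  39  36  45  45  46  45  31 254 254 147 144 142 139  19  34
  62 254 254 254 254 254]
[253 144 140  53 246 250 251 252 253 253 249  46  39  45  34  51  47  37
  36  39  41  39  43  46  42  58  42 101 254 254 145 143 145 108  31  37
  92 254 252 232 242 254]
```

Call:
{"api": "step_arm", "payload": {
  "motion": [
    [8.54, 0, 0.7, -0.1, 0],
    [8.54, 0, 1.35, -0.2, 0],
    [8.54, -0.05, 1.8, -0.5, 0],
    [8.54, -0.1, 2.2, -0.75, 0],
    [8.54, -0.2, 2.65, -1.0, 0],
    [8.54, -0.35, 3.05, -1.25, 0],
    [8.54, -0.55, 3.45, -1.5, 0],
    [8.54, -0.8, 3.85, -1.7, 0],
    [8.54, -1.1, 4.25, -1.9, 0],
    [8.54, -1.4, 4.6, -2.1, 0],
    [8.54, -1.75, 4.95, -2.25, 0],
    [8.54, -2.1, 5.25, -2.4, 0],
    [8.54, -2.5, 5.55, -2.55, 0],
    [8.54, -2.9, 5.85, -2.7, 0],
    [8.54, -2.9, 5.85, -2.7, 0]
  ]
}}

```text
time: 13.65
tool_pos: [0.5146, 0.1957, 0.2065]
tcp_rot: [-2.271, -2.167, -0.001]
wrist_force: [-6.7, 4.0, 4.6]
width: 1.0
grip_force: 3.3
```

```bash
cat >> h.py <<'E'
def jaw(tag):
    p=np.load(f"pics/top{tag}.npz")["p"].astype(float).max(2);print([p[v,326:368].astype(int).tolist() for v in(245,250)])
E
python3 - <<'E'
from h import *
shot(12); ball(12,bq(2.65),.025);print(bq(2.6),bq(2.75));jaw(12)
E
```

```text
13.75 [0.5145 0.1957 0.2062] [-5.9  4.3  2.7]
ball [0.5699 0.1794 0.2313] 104 0.0019
[0.57077547 0.17676857 0.22796203] [0.5740297  0.16773803 0.23052754]
[[253, 253, 253, 253, 147, 116, 49, 250, 250, 250, 252, 252, 253, 215, 51, 38, 17, 39, 38, 39, 40, 46, 44, 42, 39, 40, 40, 40, 39, 31, 105, 143, 146, 143, 31, 37, 64, 254, 254, 254, 254, 254], [254, 254, 253, 251, 147, 88, 61, 251, 250, 251, 252, 253, 253, 80, 42, 50, 33, 43, 35, 35, 36, 36, 38, 39, 41, 42, 45, 44, 45, 32, 145, 144, 147, 140, 22, 40, 60, 254, 254, 254, 254, 254]]
```

Call:
{"api": "step_arm", "payload": {
  "motion": [
    [8.54, -0.45, 0.35, -0.1, 0],
    [8.54, -0.9, 0.7, -0.15, 0],
    [8.54, -1.4, 1.0, -0.2, 0],
    [8.54, -1.85, 1.3, -0.25, 0],
    [8.54, -2.35, 1.55, -0.25, 0],
    [8.54, -2.85, 1.75, -0.25, 0],
    [8.54, -3.35, 1.95, -0.2, 0],
    [8.54, -3.85, 2.1, -0.15, 0],
    [8.54, -4.35, 2.2, -0.05, 0],
    [8.54, -4.85, 2.3, 0, 0],
    [8.54, -5.3, 2.3, 0.1, 0],
    [8.54, -5.8, 2.25, 0.2, 0],
    [8.54, -6.3, 2.1, 0.4, 0],
    [8.54, -6.75, 1.95, 0.55, 0],
    [8.54, -6.75, 1.95, 0.55, 0]
  ]
}}

```text
time: 15.25
tool_pos: [0.5307, 0.1256, 0.1995]
tcp_rot: [2.273, 2.169, -0.001]
wrist_force: [1.6, 3.7, 1.3]
width: 1.003
grip_force: 1.8
```

```bash
python3 - <<'E'
from h import *
shot(13); ball(13,bq(3.7),.025);print(bq(3.65),bq(3.8));jaw(13)
E
```

```text
15.35 [0.5306 0.1258 0.1995] [1.9 3.2 2.1]
ball [0.5662 0.109  0.2271] 182 0.0034
[0.56866321 0.11034431 0.22859499] [0.56380905 0.10226397 0.22545333]
[[253, 253, 253, 253, 253, 253, 145, 144, 87, 59, 251, 251, 251, 252, 253, 253, 70, 38, 51, 26, 37, 37, 40, 40, 45, 43, 43, 37, 38, 41, 39, 39, 38, 141, 36, 42, 66, 254, 254, 254, 254, 254], [254, 254, 253, 253, 253, 254, 150, 147, 56, 131, 250, 250, 252, 252, 253, 253, 24, 38, 26, 42, 40, 41, 38, 35, 39, 42, 40, 40, 43, 43, 47, 47, 57, 139, 20, 39, 64, 254, 254, 254, 254, 255]]
```

Call:
{"api": "step_arm", "payload": {
  "motion": [
    [8.54, -0.4, -0.15, 0.15, 0],
    [8.54, -0.85, -0.35, 0.35, 0],
    [8.54, -1.25, -0.6, 0.6, 0],
    [8.54, -1.65, -0.85, 0.8, 0],
    [8.54, -2.0, -1.1, 1.05, 0],
    [8.54, -2.35, -1.4, 1.3, 0],
    [8.54, -2.35, -1.4, 1.3, 0]
  ]
}}

```text
time: 16.05
tool_pos: [0.5149, 0.1025, 0.1861]
tcp_rot: [-2.273, -2.168, 0.002]
wrist_force: [1.0, 0.2, 1.0]
width: 1.002
grip_force: 1.4
```

```bash
python3 - <<'E'
from h import *
shot(14); ball(14,bq(4.15),.025);print(bq(4.1),bq(4.25));jaw(14)
E
```

```text
16.15 [0.515  0.1027 0.1862] [0.9 1.4 0.3]
ball [0.5474 0.0892 0.2144] 202 0.0032
[0.55146377 0.08912487 0.21722772] [0.5442499  0.08436118 0.21232849]
[[253, 253, 253, 253, 253, 253, 253, 146, 143, 94, 36, 251, 251, 251, 252, 253, 253, 116, 43, 42, 26, 37, 39, 39, 41, 45, 41, 43, 43, 36, 39, 37, 34, 27, 32, 42, 66, 254, 254, 254, 254, 254], [253, 253, 254, 253, 254, 253, 253, 149, 146, 65, 79, 251, 250, 251, 252, 253, 253, 37, 40, 34, 42, 38, 37, 36, 37, 38, 39, 42, 43, 38, 45, 45, 45, 49, 19, 38, 64, 254, 254, 254, 254, 254]]
```

Call:
{"api": "step_arm", "payload": {
  "motion": [
    [8.54, -0.2, -0.2, 0.17, 0],
    [8.54, -0.45, -0.4, 0.33, 0],
    [8.54, -0.65, -0.6, 0.5, 0]
  ]
}}

```text
time: 16.45
tool_pos: [0.5098, 0.097, 0.182]
tcp_rot: [2.272, 2.169, 0.001]
wrist_force: [4.8, 1.9, 1.5]
width: 0.999
grip_force: 2.1
```

```bash
python3 - <<'E'
from h import *
s=bot.read_state();print(s["tool_pos"],s["wrist_force"])
shot(15); ball(15,bq(4.3),.025);print(bq(4.25),bq(4.4));jaw(15)
p0=s["tool_pos"]
for q in np.arange(4.3,5.2,.1):
    t=YAW.inv().apply(bq(q+.01)-bq(q));t=t[:2]/np.linalg.norm(t[:2])
    print(round(q,2),t.round(2),rel(bq(4.3),bq(q)).round(2))
E
```

```text
[0.50983874 0.09699458 0.18198813] [4.82607464 1.85432173 1.46836998]
16.55 [0.5092 0.0968 0.1815] [3.7 2.8 1.8]
ball [0.5415 0.0853 0.2097] 198 0.0025
[0.5442499  0.08436118 0.21232849] [0.53655305 0.0809534  0.20704802]
[[247, 228, 253, 253, 253, 253, 253, 253, 146, 111, 53, 243, 251, 251, 252, 252, 253, 249, 38, 39, 20, 37, 37, 37, 40, 40, 40, 40, 43, 37, 43, 39, 43, 31, 10, 41, 70, 254, 254, 254, 254, 254], [111, 198, 253, 253, 253, 254, 253, 145, 145, 89, 38, 252, 250, 251, 252, 253, 253, 156, 43, 40, 30, 37, 33, 34, 39, 36, 42, 42, 42, 41, 43, 47, 48, 35, 16, 39, 63, 254, 254, 254, 254, 254]]
4.3 [-0.88 -0.47] [ 0.  0. -0.]
4.4 [-0.93 -0.36] [-0.23 -0.51  0.36]
4.5 [-0.97 -0.25] [-0.41 -1.03  0.72]
4.6 [-0.99 -0.13] [-0.51 -1.57  1.1 ]
4.7 [-1.   -0.01] [-0.56 -2.11  1.48]
4.8 [-0.99  0.11] [-0.53 -2.65  1.86]
4.9 [-0.97  0.23] [-0.44 -3.19  2.24]
5.0 [-0.94  0.35] [-0.28 -3.72  2.6 ]
5.1 [-0.89  0.45] [-0.06 -4.23  2.96]
5.2 [-0.84  0.55] [ 0.22 -4.72  3.31]
```

Call:
{"api": "step_arm", "payload": {
  "motion": [
    [8.54, -0.3, -0.25, 0.18, 0],
    [8.54, -0.55, -0.45, 0.36, 0],
    [8.54, -0.8, -0.7, 0.54, 0],
    [8.54, -1.0, -0.95, 0.72, 0]
  ]
}}

```text
time: 16.95
tool_pos: [0.4997, 0.0882, 0.1747]
tcp_rot: [-2.272, -2.169, -0.003]
wrist_force: [4.3, 4.8, 2.4]
width: 0.999
grip_force: 3.6
```

```bash
cat >> h.py <<'E'
def ft():
    s=bot.read_state();f=s["wrist_force"];print("pos",s["tool_pos"].round(4),"F",f.round(1),"|F|",np.linalg.norm(f).round(1))
    for q in(4.4,4.6,4.8): 
        t=bq(q+.01)-bq(q);t/=np.linalg.norm(t);print(q,"Ft",round(-f@t,1))
E
python3 - <<'E'
from h import *
ft();shot(16); ball(16,bq(4.5),.025);print(bq(4.4),bq(4.5));jaw(16)
E
```

```text
pos [0.4997 0.0882 0.1747] F [4.3 4.8 2.4] |F| 6.9
4.4 Ft 6.0
4.6 Ft 5.2
4.8 Ft 4.2
17.05 [0.4992 0.088  0.1744] [3.8 3.2 1.7]
ball [0.531  0.0799 0.2036] 204 0.0027
[0.53655305 0.0809534  0.20704802] [0.53123854 0.07947393 0.20337419]
[[118, 117, 114, 139, 121, 51, 253, 253, 149, 148, 67, 63, 251, 250, 252, 252, 253, 253, 59, 43, 22, 32, 34, 39, 39, 42, 43, 41, 39, 40, 36, 35, 38, 36, 15, 38, 67, 254, 254, 254, 254, 255], [252, 252, 251, 251, 245, 227, 252, 254, 147, 147, 49, 161, 250, 251, 252, 252, 253, 253, 40, 38, 26, 40, 40, 37, 36, 41, 38, 42, 42, 42, 41, 45, 51, 38, 21, 38, 63, 254, 254, 254, 254, 254]]
```

Call:
{"api": "step_arm", "payload": {
  "motion": [
    [8.54, -0.2, -0.27, 0.19, 0],
    [8.54, -0.4, -0.54, 0.38, 0],
    [8.54, -0.55, -0.81, 0.57, 0],
    [8.54, -0.7, -1.08, 0.76, 0],
    [8.54, -0.75, -1.35, 0.95, 0]
  ]
}}

```text
time: 17.55
tool_pos: [0.4876, 0.0817, 0.1664]
tcp_rot: [2.271, 2.168, 0.008]
wrist_force: [6.4, 5.8, 4.2]
width: 1.0
grip_force: 3.9
```

```bash
python3 - <<'E'
from h import *
ft();shot(17); ball(17,bq(4.7),.025);print(bq(4.7),bq(4.8));jaw(17)
E
```

```text
pos [0.4876 0.0817 0.1664] F [6.4 5.8 4.2] |F| 9.6
4.4 Ft 9.0
4.6 Ft 8.1
4.8 Ft 6.9
17.65 [0.4871 0.0817 0.1662] [5.4 5.4 4.3]
ball [0.5185 0.0754 0.1955] 210 0.0029
[0.52040883 0.07847951 0.19582357] [0.51500185 0.0789745  0.19202222]
[[135, 134, 140, 138, 142, 134, 197, 61, 44, 39, 104, 50, 220, 251, 251, 251, 252, 253, 250, 43, 21, 34, 40, 35, 42, 39, 48, 44, 37, 36, 39, 37, 39, 33, 13, 37, 69, 254, 254, 254, 254, 254], [118, 120, 118, 119, 119, 102, 198, 44, 36, 69, 88, 37, 251, 251, 251, 252, 253, 253, 170, 44, 19, 39, 38, 37, 37, 40, 44, 40, 42, 40, 46, 46, 51, 42, 17, 37, 64, 254, 254, 254, 254, 255]]
```

Call:
{"api": "step_arm", "payload": {
  "motion": [
    [8.54, 0.0, -0.27, 0.19, 0],
    [8.54, 0.05, -0.54, 0.38, 0],
    [8.54, 0.1, -0.81, 0.57, 0],
    [8.54, 0.15, -1.1, 0.77, 0]
  ]
}}

```text
time: 18.05
tool_pos: [0.4782, 0.0832, 0.1597]
tcp_rot: [2.269, 2.166, 0.011]
wrist_force: [7.9, 3.2, 6.0]
width: 1.002
grip_force: 5.2
```

```bash
python3 - <<'E'
from h import *
ft();shot(18); ball(18,bq(4.9),.025);print(bq(4.9),bq(5.));jaw(18)
E
```

```text
pos [0.4782 0.0832 0.1597] F [7.9 3.2 6. ] |F| 10.4
4.4 Ft 10.4
4.6 Ft 10.1
4.8 Ft 9.4
18.15 [0.4777 0.0833 0.1595] [7.7 3.4 4.3]
ball [0.509  0.0769 0.1887] 202 0.0024
[0.50967223 0.08012656 0.18825415] [0.50447321 0.08192418 0.184557  ]
[[173, 176, 177, 130, 234, 99, 51, 45, 171, 147, 147, 71, 75, 251, 250, 252, 252, 253, 253, 66, 23, 31, 37, 38, 42, 38, 47, 39, 40, 38, 39, 40, 36, 31, 6, 39, 68, 254, 254, 254, 254, 254], [138, 139, 141, 142, 132, 200, 54, 43, 43, 144, 136, 51, 200, 251, 251, 252, 253, 253, 253, 45, 21, 41, 33, 39, 39, 42, 39, 44, 40, 44, 40, 42, 50, 43, 19, 41, 61, 254, 254, 254, 254, 254]]
```

Call:
{"api": "step_arm", "payload": {
  "motion": [
    [8.54, 0, 0.8, -0.2, 0],
    [8.54, 0, 1.5, -0.5, 0],
    [8.54, 0, 1.5, -3, 0],
    [8.54, 0, 1.5, -7, 0],
    [8.54, 0, -3, -10, 0],
    [8.54, 0, -7, -10, 0],
    [8.54, 0, -7, -10, 0],
    [8.54, 0, -7, -10, 0]
  ]
}}

```text
time: 18.95
tool_pos: [0.4035, 0.0856, 0.2566]
tcp_rot: [-2.272, -2.169, 0.003]
wrist_force: [0.5, 0.2, 0.9]
width: 1.002
grip_force: 0.0
```

```bash
python3 - <<'E'
from h import *
ft();shot(19); ball(19,bq(4.9),.022);jaw(19)
p=np.load("pics/scene19.npz")["p"][215:365,205:405,::-1];cv2.imwrite("pics/s19.png",cv2.resize(p,(800,600),interpolation=cv2.INTER_CUBIC))
E
```

```text
pos [0.4035 0.0856 0.2566] F [0.5 0.2 0.9] |F| 1.0
4.4 Ft 0.9
4.6 Ft 0.9
4.8 Ft 0.9
19.05 [0.4047 0.0857 0.2565] [-0.4  0.1 -0. ]
ball [0.5064 0.0805 0.1867] 113 0.0009
[[253, 253, 253, 253, 253, 253, 253, 253, 253, 147, 150, 71, 72, 251, 251, 252, 252, 253, 253, 62, 26, 34, 39, 39, 41, 37, 47, 42, 41, 36, 41, 38, 39, 37, 17, 41, 67, 254, 254, 254, 254, 254], [253, 254, 253, 253, 253, 254, 254, 254, 150, 145, 138, 52, 201, 251, 251, 252, 253, 253, 253, 44, 23, 36, 35, 32, 36, 38, 39, 41, 38, 43, 44, 46, 50, 42, 15, 37, 63, 254, 254, 254, 254, 254]]
```

View pics/s19.png

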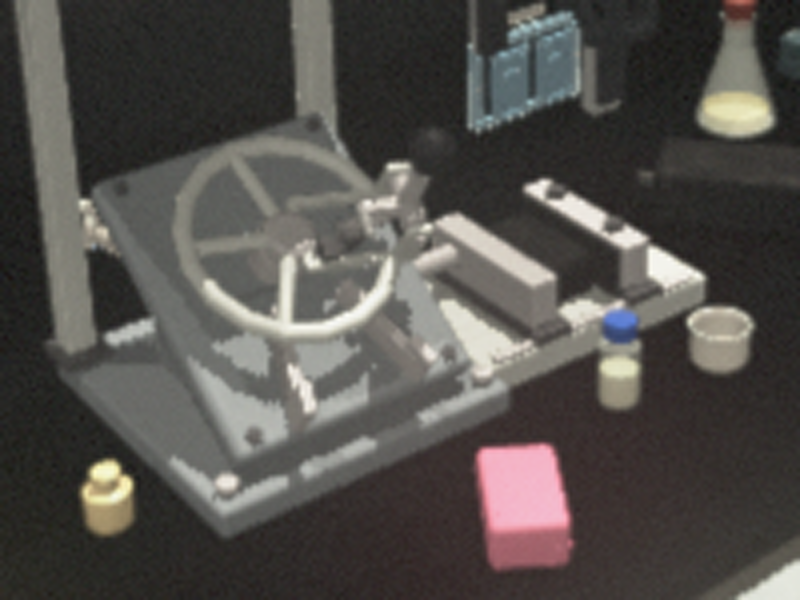

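The picture shows the handle standing out with its ball at (432,148). The jaws are closed on the adapter at (545,250), and the vial, crucible and weight are still in place. The jaw did not back off after release, so I'm handing in.

```bash
python3 -c "
from workcell import bot
print(bot.finish_job())"
```

```text
the job is handed in; nothing more can be done
None
```

The job is handed in after about 19 s of robot time: the handle is latched out, the jaws grip the adapter with about 3 mm of pad squeeze (roughly 36 N, estimated from the crank force), and the arm is clear. The last picture showed the vial, crucible and weight still in place.

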